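# Open the latched stop of a jar rack, add a jar and lock the row

### The job

Add the white-capped spice jar to the tilted jar rack: first squeeze the red latch tab on the sliding stop's grip, slide the stop away from the two jars by two notches, to the last one, and let go so that it locks there. Then stand the jar, cap up, on the tray floor in the gap beside the two jars, let go of it, and squeeze and slide the stop back by one notch, so that it locks in the middle notch and holds the row. Leave all the other things standing where they are.

Things in the scene. Friction and masses are not known exactly. Their poses are not given: they have to be found in the camera images.
- rack: Steel jar rack fixed on the table, level foot with the tilted tray on it. Origin on the table; x away from the robot at yaw 0, y along the row, z up. It covers x -45 to 80, y -147 to 138 mm. The tray's origin lies 30 mm above this one.
- tray: Tray of the rack, tilted 25 degrees. Origin on the top of its floor; z out of the floor, leaning to the robot (jars stand along it), x up the slope away from the robot, y along the row to the robot's left. Here, in mm: trough floor z 0, x -29 to 24; front wall x -34 to -29, z to 50; toothed bar x 24 to 36, z to 33; track and carriage x 46 to 82, z to 36; end wall at y 130, z to 52.
- row_jar_a: Yellow-capped jar that stays in the row next to the end wall, 45 mm wide, 100 mm long, immovable. Origin: centre of its underside.
- row_jar_b: Second yellow-capped jar that stays in the row, 44 mm wide, 100 mm long, immovable; the row's free side is at tray y 38 mm. Origin: centre of its underside.
- fence (a point): On the stop's fence, middle of its face toward the row of jars, at tray x -3, z 32 mm, y = 34 - stop joint (mm); axes as the tray's. The fence is a steel plate 6 mm thick across the trough, tray z 3 to 62 mm, joined to the grip's carriage behind.
- grip (a point): Grip point of the stop, 42 mm from the fence's face: tray x 55, z 70, y = -8 - stop joint (mm); axes as the tray's. Midway across the squeezed grip: a black block (tray x 46 to 70, 30 mm along y, top at z 90) and in front of it the red latch tab (28 mm along y, z 36 to 88). Across x 40 mm at rest, 30 mm squeezed. Pinch across tray x, hand along tray z.
- tab_face (a point): Centre of the red tab's outer (front) face, at tray z 70 mm; axes as the tray's. Pressed toward tray +x, into the block.
- stop (a joint): Travel of the sliding stop in m: 0 shut against the two jars, growing toward tray -y (to the robot's right), end of travel 0.104. Notches at 0, 0.050 and 0.100 (play 1.5 mm either way). Locked in a notch unless the tab is pressed; slides with about 2 N.
- tab (a joint): Press of the latch tab in m: 0 out, 0.010 fully in; sprung, 4 N to start and 9 N fully in. Pressed more than 0.004 it frees the stop. Let go between notches it stays in, riding on the teeth, and springs out at the next notch.
- pocket (a point): Place on the tray floor where the underside's centre of the third jar belongs in the end (tray x -6, y 10.5 mm); axes as the tray's.
- white_jar: Spice jar with a white cap, 46 mm wide, 100 mm tall, 0.1 kg, loose, upright on the table among the other things. Origin: centre of its underside; z up its axis to the cap. A wall shelf hangs over the back of the table (world x beyond 0.64 m, y -0.40 to 0.21 m, underside at z 0.64 m): keep the arm from rising into it.
- green_jar: Spice jar with a green cap, 44 mm wide, 99 mm tall, loose. Origin: centre of its underside.
- brown_jar: Spice jar with a dark brown cap, 41 mm wide, 105 mm tall, loose. Origin: centre of its underside.
- small_tin: Small food tin with a teal label, 58 mm wide, 72 mm tall, loose. Origin: centre of its underside.
- dairy_tub: White dairy tub with a foil lid with cherries, 72 mm wide, 71 mm tall, loose. Origin: centre of its underside.
- pepper_mill: Dark wooden pepper mill, 58 mm wide, 170 mm tall, loose. Origin: centre of its underside.
- berry_mug: Stoneware mug, 117x91 mm with its handle, 101 mm tall, loose. Origin: centre of its underside.
- tape_roll: Roll of brown packing tape lying flat, 93 mm wide, 48 mm tall, loose, in front of the rack. Origin: centre of its underside.
- starch_can: Yellow can with a white lid, 71 mm wide, 102 mm tall, loose, left of the rack. Origin: centre of its underside.

How it is judged (in metres and radians):
On the way, in this order (a step that is already met when the one before it is completed fails the run):
1. the stop is at its last notch with its latch tab sprung out (value of joint stop between 0.096 and 0.1045 m and value of joint tab below 0.003 m), for 0.2 s.
2. the white-capped jar stands in the gap beside the two jars, released, the stop still locked in the last notch (all of step 1 and y of white_jar in the frame of tray between -0.045 and 0.021 m and x of white_jar in the frame of tray between -0.014 and 0.008 m and z of white_jar in the frame of tray between -0.005 and 0.009 m and angle between the z axis of white_jar and the z axis of tray, either way round below 0.2 rad and height (world z) of white_jar below 0.09 m and angle between white_jar's own z axis and vertical below 0.9 rad and contact force between the fingers and white_jar below 0.1 N and linear speed of white_jar below 0.03 m/s), for 0.2 s.
At the end, for the whole second after the job is handed in: The stop is locked in the middle notch (50 +-4 mm, tab out to 3 mm); the white-capped jar is released, at rest on the tray floor between stop and jars, cap up: within 9 mm of its place along the row, 8 mm across the trough, 9 mm off the floor, 0.2 rad from the tray's z (value of joint stop between 0.046 and 0.054 m and value of joint tab below 0.003 m and y of white_jar in the frame of tray between 0.002 and 0.021 m and x of white_jar in the frame of tray between -0.014 and 0.008 m and z of white_jar in the frame of tray between -0.005 and 0.009 m and angle between the z axis of white_jar and the z axis of tray, either way round below 0.2 rad and height (world z) of white_jar below 0.09 m and angle between white_jar's own z axis and vertical below 0.9 rad and contact force between the fingers and white_jar below 0.1 N and linear speed of white_jar below 0.03 m/s); the robot touches nothing.
It fails at once if another thing is knocked over or shifted by more than 30 mm (distance of any of green_jar, brown_jar, small_tin, dairy_tub, pepper_mill, berry_mug, tape_roll, starch_can from where it was at the start of the episode above 0.03 m or angle between any of green_jar, brown_jar, small_tin, dairy_tub, pepper_mill, berry_mug, tape_roll, starch_can's own z axis and vertical above 0.4 rad).
It also fails if it takes over 61 s, if anything falls off the work surface, if the arm or the gripper's body presses on something with over 40 N, if the wrist force passes 120 N, or if a joint passes its speed limit or range.

### The arm

A 7-joint arm with a two-finger parallel gripper is mounted at the origin on a cart in front of the work surface, level with it; the furniture and walls round the work are solid. World frame = base frame: x ahead of the robot, y to its left, z up, the work surface at z = 0. Lengths are in mm, angles in rad, forces in N, time in s.
With the tool pointing down it reaches from about 400 to 875 mm from the base axis. Payload 6.5 kg.
Tool frame: the origin (TCP) lies at the very end of the fingers, on their centre line; the grasp point (between the pads) lies 19 mm behind it; z points along the fingers, y is the line along which they close (so a half turn about z gives the same grasp; the last joint's range is limited). The gripper opens to 85 mm and grips with 20 to 120 N. Pads are 22 mm wide; open, the fingers measure 114 mm over their backs; the gripper's body (76 mm by 85 mm) begins 54 mm behind the grasp point. The pads swing forward as they close: fully open they stand 13 mm farther back than shut.
Start: joints at [-1.216, 0.536, -0.004, 1.538, 0.003, 1.067, -0.071], TCP at [265.514, 593.29, 231.29] pointing down, gripper open.
Joint ranges: [-2.7, 2.7], [-0.37, 2.16], [-1.27, 1.26], [0.24, 2.4], [-1.31, 4.45], [0.19, 1.91], [-2.76, 2.76]. Speed limits (rad/s): [2.39, 2.39, 3.14, 3.14, 3.14, 3.14, 3.14].

### API

Orientations are given as a rotation vector (axis times angle).
In Python, from station import * gives the robot as it stands.
- The arm moves only by the shell command python3 -m handwheel 'ROWS' [FORCE]. ROWS is JSON, a list that holds one entry, the list of rows, each a list of 5 numbers: the shift along the tool's x, y, z in mm, then the turn about the tool's z in rad, then the finger opening in mm, from 0 to 85.4. A call has 1 to 10 rows; each row is the pose to reach, as a shift and turn from the pose commanded when the call began, along the tool's axes at that moment; what a row does not reach only later rows make up. A row lasts 1/12 s, in which the tool goes at most 41.7 mm and 7.16 degrees, less where a joint would pass 70% of its speed; a pose out of reach is approached as far as the arm can. A call with a gripper value outside its range is refused whole. The fingers move at their own pace and stop on an object; FORCE is the grip in N (left out, the last holds). Time passes only in rows, so rows that repeat a pose let the fingers close. It gives the time, the measured TCP pose, the force, the opening and the grip force at its end, in the units of the state.
- state(): the state, without advancing time (a new reading comes with each control period).
- snapshot(name): name is "scene" or "top"; returns a dict with "frame" (384x512x3 uint8, red, green, blue), "mtx" (3x3 intrinsics, pixels), "D" ([k1, k2, p1, p2, k3] as OpenCV has them; the pictures are not rectified), "xyz" and "rotation" of the camera in the world. Camera axes: x right, y up, looking along -z (the intrinsics and any distortion apply to the point x, -y, -z); pixel columns grow to the right and rows downward; lengths in mm; the calibration is good to about 2 mm. A picture is of the moment at which its call begins. There is no depth.
- job_done(): hands the job in; it is judged then, once.
The state is a dict: "clock": time; "joint_positions": joint angles; "dq": joint speeds; "effort": joint torques, N m; "tcp_pos": TCP position; "eef_rot": TCP orientation; "wrist_force": force on the tool from outside, world axes, zero at the start; "moment": the same for the moment, N m; "grip_width": finger opening in mm; "grip_force": force on a finger pad.
Only numpy, scipy, OpenCV 4.12 (cv2) and the standard library are available. Lean on these libraries where they do the work, as an engineer would, in place of code of your own. Each camera call takes 0.05 s, during which the arm holds its last target. There are 200 camera calls.

## Working session

There is one attempt and no reset: what is moved stays moved. The work goes in short steps, Python scripts to look and compute and a shell command to move; the robot and the scene stay as the last step left them, time stands still between calls to the robot, and variables do not carry over. Pictures are saved under pics/ and viewed, at most 13 in all, crops included, and the job is handed in when it is done.

```bash
ls; mkdir -p pics; python3 - <<'E'
from station import *
import cv2, numpy as np
s=state(); print({k:np.round(v,3).tolist() for k,v in s.items()})
for n in ("scene","top"):
    d=snapshot(n); cv2.imwrite(f"pics/{n}0.png",d["frame"][:,:,::-1])
    print(n,np.round(d["mtx"],1).tolist(),np.round(d["D"],4),np.round(d["xyz"],1),np.round(d["rotation"],3).tolist())
E
```

```text
pics
{'clock': 0.0, 'joint_positions': [-1.216, 0.537, -0.004, 1.539, 0.003, 1.067, -0.071], 'dq': [-0.002, -0.001, -0.001, 0.0, -0.0, 0.002, 0.002], 'effort': [-0.001, -58.341, 1.048, -25.909, 0.012, 0.01, -0.0], 'tcp_pos': [265.253, 592.726, 230.406], 'eef_rot': [-0.656, -3.072, 0.003], 'wrist_force': [-0.025, 0.889, 0.172], 'moment': [0.009, -0.003, -0.02], 'grip_force': 0.0, 'grip_width': 85.538}
scene [[366.8, 0.0, 251.8], [0.0, 366.8, 182.8], [0.0, 0.0, 1.0]] [0.0355 0.     0.     0.     0.    ] [  56.2 -725.2  724. ] [0.927, -0.277, -0.533]
top [[369.3, 0.0, 266.2], [0.0, 369.3, 187.4], [0.0, 0.0, 1.0]] [-0.1118  0.      0.      0.      0.    ] [3.7060e+02 5.0000e-01 1.0513e+03] [0.128, -0.118, -1.557]
```

View pics/scene0.png

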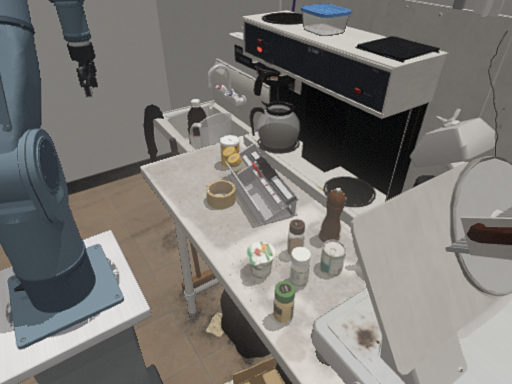

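View pics/top0.png

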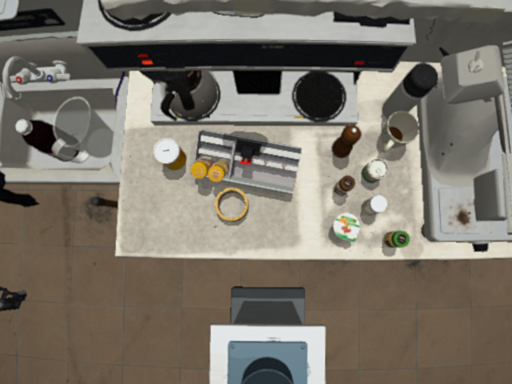

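The pictures show the rack in the top view at about (250,165), the shut stop with its red tab at about (245,158), and the white jar's cap at (375,205). In the scene view the white jar is at (300,265). Next I'll enlarge both areas.

```bash
cat > h.py <<'E'
import numpy as np, cv2
from scipy.spatial.transform import Rotation as R
from station import *
F=np.diag([1.,-1,-1])
class Cam:
    def __init__(s,d):
        s.K=np.array(d["mtx"],float); s.D=np.array(d["D"],float); s.c=np.array(d["xyz"],float)
        s.Rm=R.from_rotvec(d["rotation"]).as_matrix(); s.img=d["frame"][:,:,::-1].copy()
    def proj(s,P):
        q=(np.atleast_2d(P)-s.c)@s.Rm@F
        return cv2.projectPoints(q.reshape(-1,1,3),np.zeros(3),np.zeros(3),s.K,s.D)[0].reshape(-1,2)
    def ray(s,px):
        n=cv2.undistortPoints(np.array(px,float).reshape(-1,1,2),s.K,s.D).reshape(-1,2)
        return np.c_[n,np.ones(len(n))]@F@s.Rm.T
    def at(s,px,z):
        r=s.ray(px); return s.c+r*((z-s.c[2])/r[:,2])[:,None]
def cam(n): return Cam(snapshot(n))
def crop(img,x0,y0,w,h,k,name):
    c=cv2.resize(img[y0:y0+h,x0:x0+w],None,fx=k,fy=k,interpolation=cv2.INTER_CUBIC); cv2.imwrite("pics/"+name,c)
T25=R.from_euler('y',-25,degrees=True).as_matrix()  # x up-slope, z leans to robot
def tray2w(p,pose):
    x,y,yaw=pose; q=np.atleast_2d(p)@T25.T+[0,0,30]
    return q@R.from_euler('z',yaw).as_matrix().T+[x,y,0]
E
python3 - <<'E'
from h import *
t=cam("top"); s=cam("scene")
a=cv2.resize(t.img[120:205,180:310],(780,510),interpolation=cv2.INTER_CUBIC); cv2.imwrite("pics/rt.png",a)
crop(s.img,215,130,90,100,6,"rs.png")
crop(t.img,320,120,110,135,4,"jt.png")
print(t.at([[375,205]],100), t.at([[250,165]],60), tray2w([[10,0,0],[0,0,10]],(0,0,0)))
E
```

```text
[[ 477.23618342 -277.52943039  100.        ]] [[589.20925362  52.36516793  60.        ]] [[ 9.06307787  0.         34.22618262]
 [-4.22618262  0.         39.06307787]]
```

View pics/rt.png

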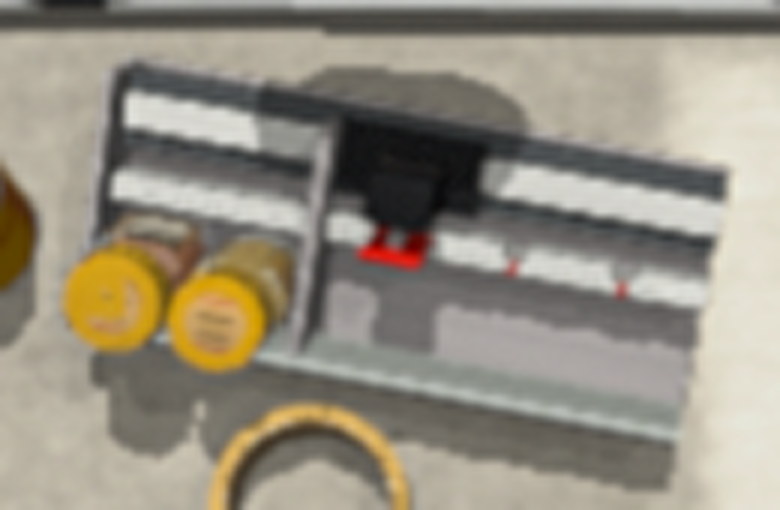

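View pics/rs.png

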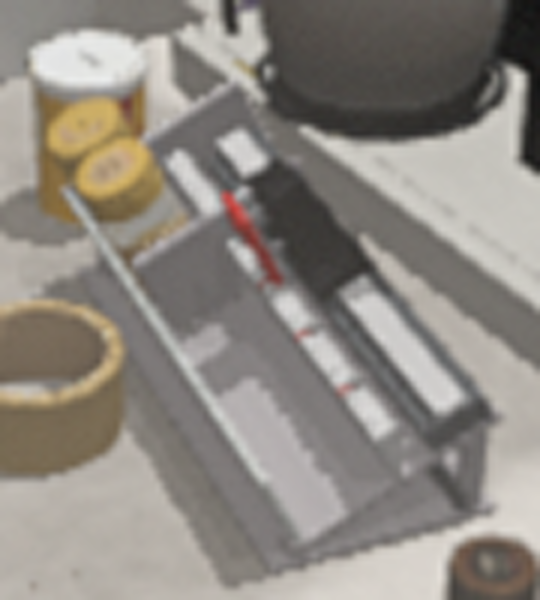

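View pics/jt.png

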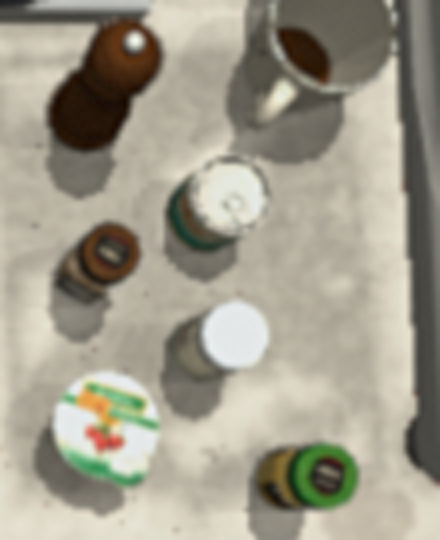

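Top crop, in full-image pixels: the cap centres are at (199.2,170) and (216.2,173.8), the tab's front edge is centred at (245.2,163.7), and the white cap is at (378.8,203.8). The stop is shut. In the scene crop, the cap centres are at (229.7,151.2) and (234.7,158).

```bash
python3 - <<'E'
from h import *
from scipy.optimize import least_squares
t=cam("top"); s=cam("scene")
ot=[([-7,104.5,100],(199.2,170)),([-7,60,100],(216.2,173.8)),([30,-8,88],(245.2,163.9)),([-31,-147,50],(292.5,192.8)),([-31,34,50],(229.6,178.3))]
os_=[([-7,104.5,100],(229.7,151.2)),([-7,60,100],(234.7,158))]
def f(p):
    r=[]
    for c,o in((t,ot),(s,os_)):
        r.append((c.proj(tray2w([a for a,_ in o],p))-[b for _,b in o]).ravel())
    return np.concatenate(r)
for _ in [0]:
    S=least_squares(f,[600,50,-.17],loss='soft_l1'); print(S.x,np.round(f(S.x),1))
p=S.x; np.save("pose.npy",p)
for n,q in dict(grip=[55,-8,70],tabtop=[30,-8,88],pocket=[-6,10.5,0],place=[-6,-10,0],backtop=[70,-8,90]).items(): print(n,tray2w(q,p).round(1))
w=t.at([[378.75,203.75]],100); print("white",w, s.proj(w), s.proj(w-[0,0,100]))
for n,px,z in (("green",(320+325/4,120+475/4),99),("brown",(320+110/4,120+252/4),105),("tub",(320+107/4,120+425/4),71),("tin",(320+230/4,120+198/4),72),("mill",(320+128/4,120+50/4),165)):
    print(n,t.at([px],z).round(0))
E
```

```text
[ 5.89929481e+02  6.77880527e+01 -1.97014061e-01] [ 0.4 -0.2  0.1 -0.6 -0.1 -0.1  1.   0.  -1.3  1.   0.1 -0.1 -0.3 -0.3]
grip [[608.2  56.  116.7]]
tabtop [[578.6  61.9 122.4]]
pocket [[586.7  79.1  27.5]]
place [[582.6  59.   27.5]]
backtop [[613.3  55.  141.2]]
white [[ 480.58644383 -287.62499452  100.        ]] [[301.63184717 253.52989549]] [[298.46249915 282.21109869]]
green [[ 390. -345.   99.]]
brown [[ 534. -205.  105.]]
tub [[ 423. -208.   71.]]
tin [[ 578. -296.   72.]]
mill [[ 652. -207.  165.]]
```

```bash
cat >> h.py <<'E'
def rel(target,ang):
    """tool-frame shift & turn to reach world target with tool y along world angle ang (mod pi)"""
    s=state(); M=R.from_rotvec(s["eef_rot"]).as_matrix(); d=M.T@(np.array(target,float)-s["tcp_pos"])
    cur=np.arctan2(M[1,1],M[0,1]); dt=(cur-ang+np.pi/2)%np.pi-np.pi/2
    return np.round(np.r_[d,dt],3), round(float(np.degrees(np.arccos(-M[2,2]))),2)
E
python3 - <<'E'
from h import *
p=np.load("pose.npy"); w=tray2w([49.8,-8,59.5],p)[0]; print(w)
print(rel([w[0],w[1],210],p[2]))
E
```

```text
[607.96521989  56.03025087 104.97170276]
(array([-532.003, -350.325,   21.226,    1.347]), 0.04)
```

```bash
python3 -m handwheel '[[[-532,-350,21,1.347,85],[-532,-350,21,1.347,85],[-532,-350,21,1.347,85],[-532,-350,21,1.347,85],[-532,-350,21,1.347,85],[-532,-350,21,1.347,85],[-532,-350,21,1.347,85],[-532,-350,21,1.347,85],[-532,-350,21,1.347,85],[-532,-350,21,1.347,85]]]' 30; python3 - <<'E'
from h import *
p=np.load("pose.npy"); w=tray2w([49.8,-8,59.5],p)[0]
print(rel([w[0],w[1],210],p[2]))
E
```

```text
clock: 1.13
tcp_pos: [490.3, 240.5, 217.8]
eef_rot: [-2.336, -2.101, -0.001]
wrist_force: [1.1, 1.7, -0.1]
grip_width: 85.1
grip_force: 0.0
(array([-1.71019e+02,  1.36466e+02,  7.77800e+00,  9.10000e-02]), 0.04)
```

```bash
python3 -m handwheel '[[[-171,136,8,0.091,85],[-171,136,8,0.091,85],[-171,136,8,0.091,85],[-171,136,8,0.091,85],[-171,136,8,0.091,85],[-171,136,8,0.091,85],[-171,136,8,0.091,85],[-171,136,8,0.091,85],[-171,136,8,0.091,85]]]'; python3 - <<'E'
from h import *
p=np.load("pose.npy"); w=tray2w([49.8,-8,59.5],p)[0]
print(rel([w[0],w[1],w[2]],p[2]))
M=R.from_rotvec(state()["eef_rot"]).as_matrix(); print(M.round(2).tolist())
t=cam("top"); s=cam("scene")
a=cv2.resize(t.img[120:205,180:310],(520,340),interpolation=cv2.INTER_CUBIC)
b=cv2.resize(s.img[100:230,200:310],(288,340),interpolation=cv2.INTER_CUBIC); cv2.imwrite("pics/a1.png",np.hstack([a,b])[:, :800])
E
```

```text
clock: 1.88
tcp_pos: [607.2, 60.4, 209.3]
eef_rot: [-2.42, -2.001, -0.0]
wrist_force: [-0.3, 0.5, -0.5]
grip_width: 84.8
grip_force: 0.0
(array([-4.26300e+00,  1.70400e+00,  1.04357e+02,  8.00000e-03]), 0.08)
[[0.19, 0.98, -0.0], [0.98, -0.19, 0.0], [0.0, -0.0, -1.0]]
```

View pics/a1.png

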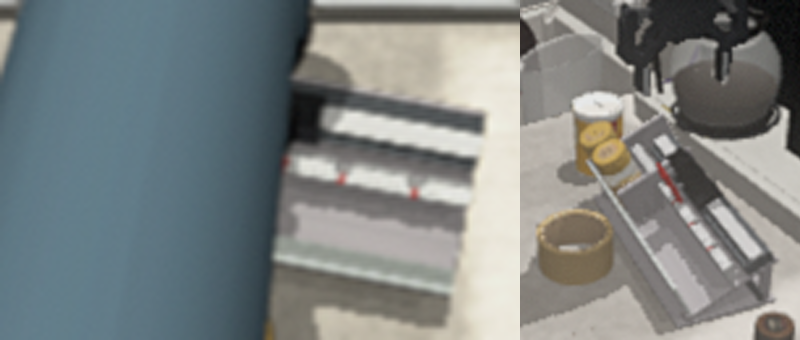

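The arm hides the stop in the top view. The scene view shows the gripper above the stop, with the tool's y axis along tray x. I'll descend.

```bash
python3 -m handwheel '[[[-4,1.5,40,0.008,85],[-4,1.5,70,0.008,85],[-4,1.5,90,0.008,85],[-4,1.5,104,0.008,85],[-4,1.5,104,0.008,85],[-4,1.5,104,0.008,85]]]'; python3 - <<'E'
from h import *
p=np.load("pose.npy"); w=tray2w([49.8,-8,59.5],p)[0]
print(rel([w[0],w[1],w[2]],p[2]))
E
```

```text
clock: 2.48
tcp_pos: [608.0, 55.5, 105.4]
eef_rot: [-2.429, -1.991, 0.001]
wrist_force: [0.2, 0.7, -0.2]
grip_width: 84.9
grip_force: 0.0
(array([ 0.511, -0.092,  0.448, -0.   ]), 0.07)
```

No contact on the way down, so I'll squeeze.

```bash
python3 -m handwheel '[[[0,0,0,0,30],[0,0,0,0,30],[0,0,0,0,30],[0,0,0,0,30],[0,0,0,0,30],[0,0,0,0,30],[0,0,0,0,30]]]' 30; python3 -m handwheel '[[[0,0,0,0,30],[0,0,0,0,30],[0,0,0,0,30],[0,0,0,0,30]]]' 30
```

```text
clock: 3.07
tcp_pos: [608.1, 54.9, 107.0]
eef_rot: [-2.43, -1.99, -0.001]
wrist_force: [-5.8, 1.3, 7.0]
grip_width: 36.8
grip_force: 31.1
clock: 3.4
tcp_pos: [608.2, 54.9, 107.0]
eef_rot: [-2.43, -1.99, -0.001]
wrist_force: [-6.1, 1.3, 6.8]
grip_width: 36.6
grip_force: 31.1
```

```bash
python3 -m handwheel '[[[-6,0,0,0,30],[-14,0,0,0,30],[-24,0,0,0,30],[-34,0,0,0,30],[-44,0,0,0,30],[-50,0,0,0,30],[-50,0,0,0,30]]]' 30;  python3 -m handwheel '[[[-8,0,0,0,30],[-18,0,0,0,30],[-28,0,0,0,30],[-38,0,0,0,30],[-46,0,0,0,30],[-50,0,0,0,30],[-50,0,0,0,30],[-50,0,0,0,30]]]'; python3 - <<'E'
from h import *
s=cam("scene")
crop(s.img,215,100,100,130,4,"s2.png")
p=np.load("pose.npy")
print((R.from_euler('z',-p[2]).apply(np.array(state()["tcp_pos"])-[608.2,54.9,107.0])).round(2))
E
```

```text
clock: 3.98
tcp_pos: [598.6, 3.8, 107.0]
eef_rot: [2.432, 1.988, 0.001]
wrist_force: [-4.4, 0.0, 6.5]
grip_width: 36.8
grip_force: 31.1
clock: 4.65
tcp_pos: [589.5, -44.8, 107.0]
eef_rot: [2.43, 1.988, 0.002]
wrist_force: [-3.2, -0.1, 6.9]
grip_width: 36.7
grip_force: 31.1
[ 1.2000e+00 -1.0136e+02  3.0000e-02]
```

View pics/s2.png

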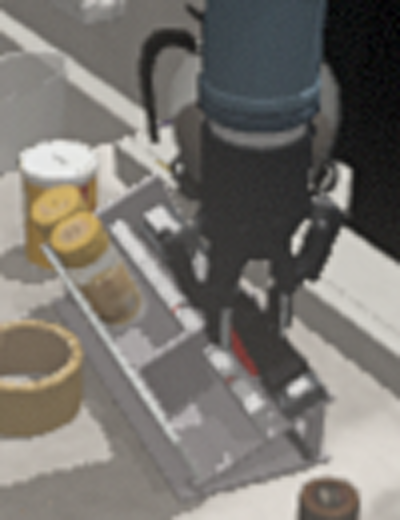

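The picture shows the stop moved right, with its fence at about (165,360) in the crop and the tab still squeezed. It has travelled about 101 mm, so I'll come back 1 mm and let go.

```bash
python3 -m handwheel '[[[1.2,0,0,0,30],[1.2,0,0,0,30],[1.2,0,0,0,48],[1.2,0,0,0,60],[1.2,0,0,0,75],[1.2,0,0,0,85],[1.2,0,0,0,85],[1.2,0,0,0,85]]]'; python3 -m handwheel '[[[0,0,-40,0,85],[0,0,-80,0,85],[0,0,-110,0,85],[0,0,-130,0,85],[0,0,-130,0,85],[0,0,-130,0,85]]]'; python3 - <<'E'
from h import *
print(rel([480.6,-287.6,230],np.pi/2), rel([480.6,-287.6,230],0))
s=state(); print(np.round(s["joint_positions"],2), s["tcp_pos"])
E
```

```text
clock: 5.37
tcp_pos: [589.6, -42.6, 106.0]
eef_rot: [2.43, 1.989, 0.001]
wrist_force: [0.2, 0.6, 0.2]
grip_width: 85.1
grip_force: 0.0
clock: 5.87
tcp_pos: [589.9, -42.6, 236.8]
eef_rot: [2.43, 1.989, 0.004]
wrist_force: [0.8, -0.2, -0.8]
grip_width: 85.0
grip_force: 0.0
(array([-261.803,  -58.722,    6.394,    1.372]), 0.17) (array([-2.61803e+02, -5.87220e+01,  6.39400e+00, -1.99000e-01]), 0.17)
[-0.33  0.45  0.44  1.72 -0.22  1.02 -0.01] [589.8950134  -42.57250506 236.77636208]
```

```bash
python3 -m handwheel '[[[-262,-59,6,1.372,85],[-262,-59,6,1.372,85],[-262,-59,6,1.372,85],[-262,-59,6,1.372,85],[-262,-59,6,1.372,85],[-262,-59,6,1.372,85],[-262,-59,6,1.372,85],[-262,-59,6,1.372,85],[-262,-59,6,1.372,85],[-262,-59,6,1.372,85]]]'; python3 - <<'E'
from h import *
from scipy.optimize import least_squares
p=np.load("pose.npy")
s=cam("scene"); t=cam("top")
print(rel([480.6,-287.6,230],np.pi/2))
a=cv2.resize(t.img[120:205,180:310],(468,306),interpolation=cv2.INTER_CUBIC)
b=cv2.resize(s.img[130:230,215:305],(275,306),interpolation=cv2.INTER_CUBIC)
c=cv2.resize(s.img[200:330,230:350],(275,280))
cc=np.zeros((280,468,3),np.uint8); 
d=cv2.resize(t.img[150:250,320:430],(308,280)); cc[:,:308]=d
cv2.imwrite("pics/a3.png",np.vstack([np.hstack([a,b]),np.hstack([cc,c])]))
for q in (0.1,): 
  print("tab top edges exp out", t.proj(tray2w([[30,-108+14,88],[30,-108-14,88],[40,-94,88],[40,-122,88]],p)).round(1).tolist())
E
```

```text
clock: 6.7
tcp_pos: [478.2, -287.9, 228.1]
eef_rot: [-3.136, -0.179, 0.004]
wrist_force: [0.4, -0.2, 0.1]
grip_width: 85.4
grip_force: 0.0
(array([ 1.895,  0.579, -1.971,  0.12 ]), 0.16)
tab top edges exp out [[277.8, 170.5], [288.5, 172.7], [278.5, 166.7], [289.3, 168.9]]
```

View pics/a3.png

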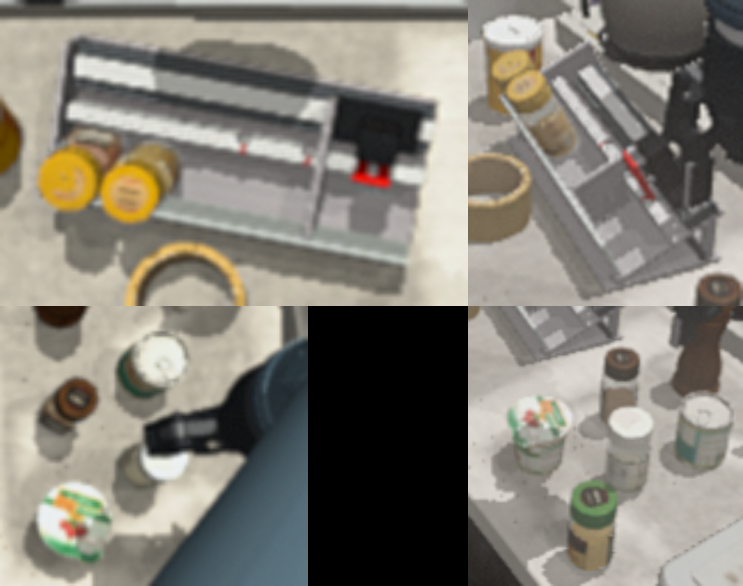

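The top view shows the tab front at (277.5..288.6,170.8), which matches the sprung-out tab at the last notch. The second view shows the gripper over the white jar, clear of its neighbours. I'll go down on the jar.

```bash
python3 -m handwheel '[[[2,0.5,40,0.12,85],[2,0.5,80,0.12,85],[2,0.5,120,0.12,85],[2,0.5,150,0.12,85],[2,0.5,173,0.12,85],[2,0.5,173,0.12,85],[2,0.5,173,0.12,85]]]'; python3 -m handwheel '[[[0,0,0,0,40],[0,0,0,0,40],[0,0,0,0,40],[0,0,0,0,40],[0,0,0,0,40],[0,0,0,0,40],[0,0,0,0,40],[0,0,0,0,40]]]' 25
```

```text
clock: 7.38
tcp_pos: [480.3, -287.5, 55.6]
eef_rot: [-3.14, -0.007, 0.004]
wrist_force: [0.4, -0.9, 1.1]
grip_width: 84.8
grip_force: 0.0
clock: 8.05
tcp_pos: [482.5, -288.1, 58.0]
eef_rot: [3.141, 0.004, 0.004]
wrist_force: [-0.8, 1.1, 6.5]
grip_width: 44.0
grip_force: 24.6
```

```bash
python3 -m handwheel '[[[0,0,-30,0,40],[0,0,-70,0,40],[0,0,-110,0,40],[0,0,-150,0,40],[0,0,-182,0,40],[0,0,-182,0,40],[0,0,-182,0,40]]]' ; cat >> h.py <<'E'
def tcp_for(c,th,y=-12,h=80,off=22):
    th=np.radians(th); p=np.load("pose.npy")
    return tray2w([c[0]+h*np.sin(th),y,c[1]+h*np.cos(th)],p)[0]-[0,0,off]
E
python3 - <<'E'
from h import *
p=np.load("pose.npy"); a=np.pi/2+p[2]
st=tcp_for((-6,28),25); fi=tcp_for((-6,0),0); print(st,fi)
print(rel([st[0],st[1],245],a))
E
```

```text
clock: 8.63
tcp_pos: [482.5, -288.4, 240.7]
eef_rot: [3.141, 0.004, 0.007]
wrist_force: [-0.7, 0.2, -1.6]
grip_width: 44.1
grip_force: 26.5
[570.64352177  59.40087922 110.84090847] [549.09249149  63.70253536  77.96891339]
(array([ 8.89620e+01, -3.47595e+02, -4.25200e+00,  1.99000e-01]), 0.27)
```

```bash
python3 -m handwheel '[[[20,-30,-5,0.05,40],[40,-70,-5,0.1,40],[60,-110,-5,0.15,40],[80,-150,-5,0.199,40],[89,-190,-5,0.199,40],[89,-230,-5,0.199,40],[89,-270,-5,0.199,40],[89,-310,-5,0.199,40],[89,-340,-5,0.199,40],[89,-348,-5,0.199,40]]]'; python3 -m handwheel '[[[0,0,0,0,40],[0,0,0,0,40],[0,0,0,0,40]]]';python3 - <<'E'
from h import *
p=np.load("pose.npy"); a=np.pi/2+p[2]
st=tcp_for((-6,28),25)
print(rel(st,a))
s=cam("scene"); crop(s.img,200,60,110,150,4,"s4.png")
E
```

```text
clock: 9.47
tcp_pos: [568.5, 68.3, 241.3]
eef_rot: [-3.125, 0.294, 0.006]
wrist_force: [-0.3, 0.5, -1.0]
grip_width: 43.5
grip_force: 26.6
clock: 9.72
tcp_pos: [569.3, 57.9, 243.1]
eef_rot: [3.125, -0.313, -0.001]
wrist_force: [-0.2, -0.9, -0.6]
grip_width: 43.9
grip_force: 26.5
(array([ 1.050e+00, -1.887e+00,  1.323e+02, -3.000e-03]), 0.09)
```

View pics/s4.png

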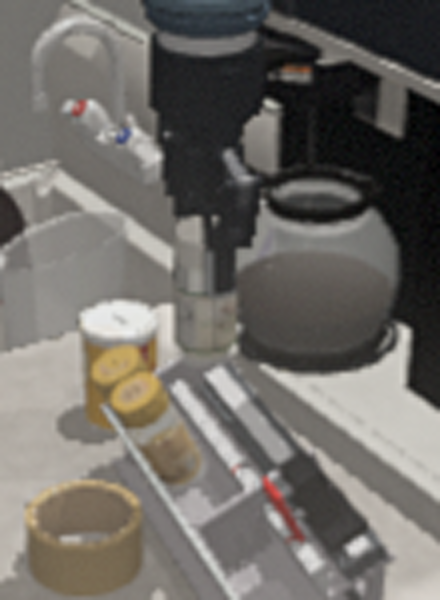

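The jar hangs upright in the hand, with its bottom at about (208,345) in the crop, above the gap. I'll lower it to just above the wedging depth.

```bash
python3 -m handwheel '[[[1,-2,30,0,40],[1,-2,65,0,40],[1,-2,95,0,40],[1,-2,115,0,40],[1,-2,125,0,40],[1,-2,132,0,40],[1,-2,132,0,40],[1,-2,132,0,40]]]'
```

```text
clock: 10.43
tcp_pos: [572.0, 61.3, 112.5]
eef_rot: [-3.126, 0.311, -0.002]
wrist_force: [0.5, 0.3, -0.9]
grip_width: 43.6
grip_force: 26.5
```

```bash
python3 - <<'E'
from h import *
p=np.load("pose.npy"); a=np.pi/2+p[2]
print(rel(tcp_for((-6,28),25),a),rel(tcp_for((-6,0),0),a))
E
```

```text
(array([-9.400e-01,  2.099e+00,  1.681e+00, -1.000e-03]), 0.08) (array([-2.2964e+01,  2.1320e+00,  3.4521e+01, -1.0000e-03]), 0.08)
```

```bash
python3 -m handwheel '[[[-3,1,4,0,40],[-6,2,8,0,40],[-8,2,12,0,40],[-10,2,15,0,40],[-11.5,2,17,0,40],[-11.5,2,17,0,40]]]' 20
```

```text
clock: 10.93
tcp_pos: [562.6, 62.1, 96.3]
eef_rot: [-3.126, 0.309, -0.011]
wrist_force: [4.4, -1.0, 4.6]
grip_width: 44.1
grip_force: 26.2
```

```bash
python3 -m handwheel '[[[-3,0,4,0,40],[-5,0,8,0,40],[-8,0,12,0,40],[-8,0,12,0,40]]]' 20;  python3 - <<'E'
from h import *
p=np.load("pose.npy"); a=np.pi/2+p[2]
print(rel(tcp_for((-6,0),0),a))
s=cam("scene"); crop(s.img,200,90,100,130,4,"s5.png")
E
```

```text
clock: 11.27
tcp_pos: [552.5, 63.9, 83.0]
eef_rot: [-3.126, 0.309, -0.004]
wrist_force: [3.2, -1.1, 1.6]
grip_width: 43.8
grip_force: 25.2
(array([-3.279,  0.833,  5.019, -0.   ]), 0.14)
```

View pics/s5.png

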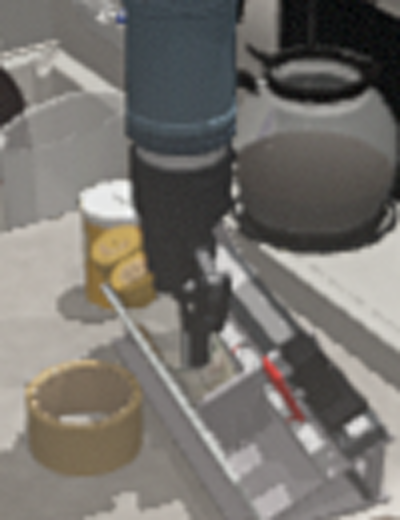

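The jar is in the trough between the front wall and the bar, at about (205,370) in the crop, and it is pivoting in the pads. I'll finish the lowering.

```bash
python3 -m handwheel '[[[-2,0.5,2.5,0,40],[-3.5,0.8,5,0,40],[-4,0.8,6,0,40],[-4,0.8,6,0,40],[-4,0.8,6,0,40]]]' 20
```

```text
clock: 11.73
tcp_pos: [550.9, 63.4, 78.1]
eef_rot: [-3.126, 0.31, -0.011]
wrist_force: [7.6, -1.9, 7.2]
grip_width: 43.8
grip_force: 24.9
```

```bash
python3 -m handwheel '[[[0,0,0,0,48],[0,0,0,0,54],[0,0,0,0,60],[0,0,0,0,60],[0,0,0,0,60]]]' 20; python3 -m handwheel '[[[0,0,-15,0,60],[0,0,-40,0,60],[0,0,-75,0,60],[0,0,-110,0,60],[0,0,-140,0,60],[0,0,-140,0,60]]]'; python3 - <<'E'
from h import *
p=np.load("pose.npy")
w=tray2w([49.8,-108,59.5],p)[0]; print(rel([w[0],w[1],215],p[2]))
E
```

```text
clock: 12.15
tcp_pos: [546.6, 64.0, 76.0]
eef_rot: [3.126, -0.309, -0.003]
wrist_force: [-1.3, -0.3, 0.2]
grip_width: 59.9
grip_force: 0.0
clock: 12.65
tcp_pos: [550.5, 63.5, 221.7]
eef_rot: [-3.124, 0.31, -0.012]
wrist_force: [1.6, -0.6, -0.4]
grip_width: 59.7
grip_force: 0.0
(array([57.784, 96.081,  6.825,  1.57 ]), 0.46)
```

```bash
python3 -m handwheel '[[[58,96,7,-1.57,85],[58,96,7,-1.57,85],[58,96,7,-1.57,85],[58,96,7,-1.57,85],[58,96,7,-1.57,85],[58,96,7,-1.57,85],[58,96,7,-1.57,85],[58,96,7,-1.57,85],[58,96,7,-1.57,85],[58,96,7,-1.57,85]]]'; python3 -m handwheel '[[[0,0,0,-0.35,85],[0,0,0,-0.35,85],[0,0,0,-0.35,85],[0,0,0,-0.35,85],[0,0,0,-0.35,85]]]'; python3 - <<'E'
from h import *
p=np.load("pose.npy")
w=tray2w([49.8,-108,59.5],p)[0]; print(rel([w[0],w[1],w[2]],p[2]))
print(np.round(state()["joint_positions"],2))
t=cam("top"); s=cam("scene")
a=cv2.resize(t.img[120:205,180:310],(468,306),interpolation=cv2.INTER_CUBIC)
b=cv2.resize(s.img[130:230,215:305],(275,306),interpolation=cv2.INTER_CUBIC)
cv2.imwrite("pics/a6.png",np.hstack([a,b]))
for c in(t,s): print(c.proj(tray2w([[-6,-12,100],[-6,-12,0]],p)).round(1).tolist())
E
```

```text
clock: 13.48
tcp_pos: [585.0, -41.5, 208.8]
eef_rot: [-2.71, -1.586, 0.002]
wrist_force: [-0.1, 0.2, 0.2]
grip_width: 85.1
grip_force: 0.0
clock: 13.9
tcp_pos: [585.1, -41.6, 209.0]
eef_rot: [-2.402, -2.023, 0.001]
wrist_force: [-0.0, -0.6, -0.0]
grip_width: 85.3
grip_force: 0.0
(array([1.4300e-01, 3.3870e+00, 1.0405e+02, 2.6000e-02]), 0.07)
[-0.33  0.48  0.44  1.75 -0.25  0.96  0.04]
[[243.5, 178.5], [248.8, 169.9]]
[[242.7, 169.1], [255.4, 190.2]]
```

View pics/a6.png

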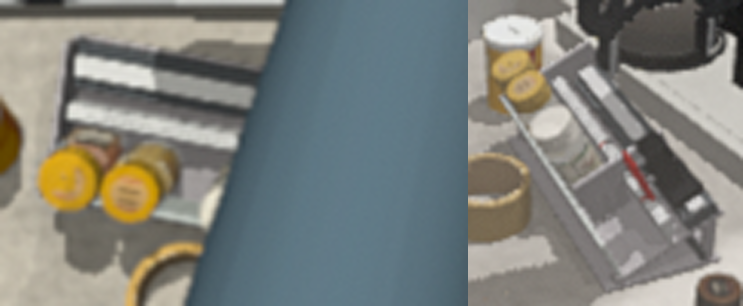

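The white jar stands along the tray's z axis. Its cap is at (242.5,171.5) in the scene view against (242.7,169.1) expected, and the stop is still locked. Now I'll go down on the grip and squeeze.

```bash
python3 -m handwheel '[[[0,3,40,0.026,85],[0,3,70,0.026,85],[0,3,90,0.026,85],[0,3,104,0.026,85],[0,3,104,0.026,85],[0,3,104,0.026,85]]]'; python3 -m handwheel '[[[0,0,0,0,30],[0,0,0,0,30],[0,0,0,0,30],[0,0,0,0,30],[0,0,0,0,30],[0,0,0,0,30],[0,0,0,0,30],[0,0,0,0,30],[0,0,0,0,30]]]' 30
```

```text
clock: 14.5
tcp_pos: [588.2, -42.2, 105.2]
eef_rot: [-2.427, -1.994, 0.002]
wrist_force: [0.7, -0.9, 0.1]
grip_width: 84.9
grip_force: 0.0
clock: 15.25
tcp_pos: [589.8, -42.3, 107.4]
eef_rot: [2.425, 1.994, 0.004]
wrist_force: [-1.6, 0.6, 5.4]
grip_width: 36.3
grip_force: 30.7
```

```bash
python3 -m handwheel '[[[5,0,0,0,30],[12,0,0,0,30],[20,0,0,0,30],[28,0,0,0,30],[36,0,0,0,30],[43,0,0,0,30],[48,0,0,0,30],[50,0,0,0,30],[50,0,0,0,30],[50,0,0,0,30]]]'; python3 - <<'E'
from h import *
p=np.load("pose.npy")
print((R.from_euler('z',-p[2]).apply(np.array(state()["tcp_pos"])-[589.8,-42.3,107.4])).round(2))
print((R.from_euler('z',-p[2]).apply(np.array(state()["tcp_pos"])-[608.2,54.9,107.0])).round(2))
E
```

```text
clock: 16.08
tcp_pos: [599.1, 7.3, 107.3]
eef_rot: [2.425, 1.995, 0.003]
wrist_force: [-3.0, 0.4, 6.8]
grip_width: 36.4
grip_force: 30.8
[-0.53 50.43 -0.06]
[  0.45 -48.5    0.34]
```

```bash
python3 -m handwheel '[[[0,0,0,0,40],[0,0,0,0,50],[0,0,0,0,65],[0,0,0,0,85],[0,0,0,0,85],[0,0,0,0,85]]]'; python3 -m handwheel '[[[0,0,-40,0,85],[0,0,-80,0,85],[0,0,-115,0,85],[0,0,-150,0,85],[-40,0,-150,0,85],[-80,0,-150,0,85],[-120,0,-150,0,85],[-160,0,-150,0,85],[-200,0,-150,0,85],[-240,0,-150,0,85]]]'; python3 -m handwheel '[[[-40,0,0,0,85],[-40,0,0,0,85],[-40,0,0,0,85],[-40,0,0,0,85]]]'; python3 - <<'E'
from h import *
p=np.load("pose.npy")
t=cam("top"); s=cam("scene")
a=cv2.resize(t.img[120:205,180:310],(468,306),interpolation=cv2.INTER_CUBIC)
b=cv2.resize(s.img[130:230,215:305],(275,306),interpolation=cv2.INTER_CUBIC)
cv2.imwrite("pics/a7.png",np.hstack([a,b]))
for st in (46,50,54): print(st,t.proj(tray2w([[30,-8-st+14,88],[30,-8-st-14,88]],p)).round(1).tolist(), s.proj(tray2w([[30,-8-st+14,88],[30,-8-st-14,88]],p)).round(1).tolist())
for c in(t,s): print(c.proj(tray2w([[-6,7,100],[-6,10.5,100]],p)).round(1).tolist())
E
```

```text
clock: 16.58
tcp_pos: [599.1, 6.8, 106.2]
eef_rot: [2.425, 1.995, 0.002]
wrist_force: [-0.2, 0.3, 0.4]
grip_width: 85.1
grip_force: 0.0
clock: 17.42
tcp_pos: [551.7, -230.6, 256.2]
eef_rot: [2.425, 1.995, 0.001]
wrist_force: [0.7, -0.2, -0.6]
grip_width: 84.7
grip_force: 0.0
clock: 17.75
tcp_pos: [544.6, -267.6, 255.7]
eef_rot: [2.426, 1.995, 0.001]
wrist_force: [0.3, 0.8, 0.8]
grip_width: 85.2
grip_force: 0.0
46 [[257.2, 166.3], [267.9, 168.4]] [[257.8, 170.1], [261.5, 175.0]]
50 [[258.7, 166.6], [269.4, 168.8]] [[258.3, 170.8], [262.0, 175.7]]
54 [[260.2, 166.9], [270.9, 169.1]] [[258.8, 171.5], [262.6, 176.4]]
[[236.3, 177.0], [235.0, 176.7]]
[[240.5, 165.9], [240.1, 165.4]]
```

View pics/a7.png

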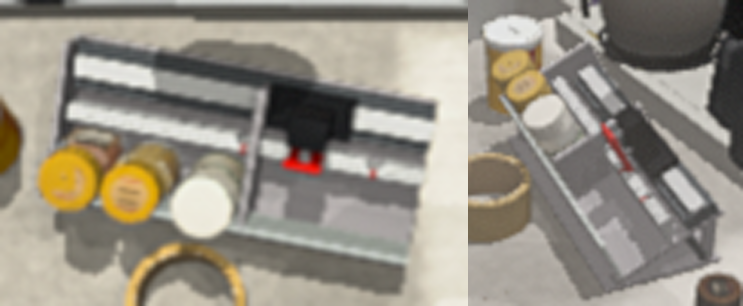

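The top view shows the tab front at (258.6..269.4,167), which fits the stop at 50 mm with the tab out. The white cap is at (236.4,176.9), which fits tray y of about 7 mm and x of about -6 mm. The arm is clear of everything, so I'm handing in.

```bash
python3 -c "
from station import *
print(job_done())"
```

```text
the job is handed in; nothing more can be done
None
```

I handed the job in at about 18 s. The last pictures show the white-capped jar standing in the row at about tray y 7 mm and the stop locked in the middle notch with its tab out. The hand-in call returned no verdict.

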